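Pick out the bent bottle opener

TASK

Three steel bottle openers lie side by side in the orange tray; one of them is bent, its ring head kinked sideways at the neck. Pick out the bent one and leave it lying flat inside the pulled-out top drawer of the mini drawer unit; leave the two straight ones in place in the tray.

Things in the scene. Friction and masses are not known exactly. Their poses are not given: they have to be found in the camera images.
- opener_bent: bent steel bottle opener, 120 g, flat in the orange tray: straight bar handle 80 x 20 mm, 14 mm thick, short neck, flat ring head 34 mm across, 8 mm thick, kinked 65 degrees towards +y. Origin: centre of the handle's underside (on the tray floor); x along the handle to the head, y across, z up. Reaches x -40 to 68 mm, y -10 to 41 mm. The openers lie roughly parallel, 90 mm apart, in any order
- opener_a: sound opener with the same 80 x 20 x 14 mm handle, same origin and axes, but its ring head straight ahead, reaching to x = 83 mm. It lies flat in the same tray, which is fixed on a low stool, 220 x 340 mm outside, walls 4 mm thick, rim 14 mm above the tray floor
- opener_b: another sound, straight opener, just like opener_a, in the same tray
- drawer_floor (a point): point on the inner floor of the open top drawer, 67 mm behind its front wall and midway between its sides; x points away from the robot into the unit, y across, z up. Inside 198 mm wide (y); open from above from x = -67 to at least +55 mm. Above this floor: side walls 33 mm, front panel 43 mm (21 mm thick, small knob outside), unit's top 55 mm. Slides along x with about 1 N friction
Things that resemble listed ones, but are neither listed nor needed, are in the scene too. What is shaped like the opener_bent but black, red or yellow is not meant.

How it is judged:
At the end, for the whole second after the job is handed in: The bent opener lies at rest inside the drawer, flat on its floor (within about 11 degrees, origin within 20 mm of the floor's height), and both straight openers lie within 30 mm of where they were in the tray (x of opener_bent in the frame of drawer_floor between -0.07 and 0.15 m and y of opener_bent in the frame of drawer_floor between -0.1 and 0.1 m and z of opener_bent in the frame of drawer_floor between -0.006 and 0.02 m and angle between the z axis of opener_bent and the z axis of drawer_floor, either way round below 0.2 rad and linear speed of opener_bent below 0.02 m/s and distance of each of opener_a, opener_b from where it was at the start of the episode below 0.03 m); the robot touches nothing.
It fails at once if a straight opener is shifted by more than 50 mm or taken out of its place (distance of any of opener_a, opener_b from where it was at the start of the episode above 0.05 m).
It also fails if it takes over 32 s, if anything falls off the work surface, if the arm or the gripper's body presses on something with over 40 N, if the wrist force passes 120 N, or if a joint passes its speed limit or range.

ROBOT

A 6-joint arm with a two-finger parallel gripper is mounted at the origin on the work surface. World frame = base frame: x ahead of the robot, y to its left, z up, the work surface at z = 0. Lengths are in m, angles in rad, forces in N, time in s.
With the tool pointing down it reaches from about 0.275 to 0.75 m from the base axis. Payload 10.2 kg.
Tool frame: the origin (TCP) lies on the centre line of the jaws, within the pads' length; the fingertips stand 19 mm ahead of it and the grasp point (between the pads) is the TCP; z points along the fingers, y is the line along which they close (so a half turn about z gives the same grasp; the last joint's range is limited). The gripper opens to 85 mm and grips with 20 to 120 N. Pads are 22 mm wide; open, the fingers measure 114 mm over their backs; the gripper's body (76 mm by 85 mm) begins 54 mm behind the grasp point. The pads swing forward as they close: fully open they stand 13 mm farther back than shut.
Start: joints at [0.911, 0.313, 1.498, -0, 1.331, -0.223], TCP at [0.222, 0.476, 0.25] pointing down, gripper open.
Joint ranges: [-2.94, 2.94], [-0.97, 2.17], [0.19, 2.56], [-1.23, 4.37], [0.02, 3.11], [-2.88, 2.88]. Speed limits (rad/s): [2.39, 2.39, 3.01, 3.14, 3.14, 3.14].

INTERFACE

Orientations are given as a unit quaternion [x, y, z, w].
In Python, from plant import env gives the robot as it stands. The module is installed in compiled form; this text tells all that it offers.
- The arm moves only by the tool drive_tool, never from a script. Its argument "targets" is a list of rows, each a list of 2 entries, a list of its own where there are three numbers: the shift along the world's x, y, z scaled (see below), then the turn about the world's z scaled (see below). A call has 1 to 20 rows; each row shifts and turns the commanded pose from where the row before left it; what a row does not reach is not made up. The controller multiplies each number of a shift by 0.025 m and each number of a turn by 0.1 rad. A row lasts 1/12 s, in which the tool goes at most 41.7 mm and 7.16 degrees, less where a joint would pass 70% of its speed; a pose out of reach is approached as far as the arm can. A call with a number of a shift or a turn outside -1 to 1 is refused whole. A call with a gripper value outside its range is refused whole. "jaw" is the gripper's target within -1 to 1 (shut at 1, half-way at 0, fully open at -1), set as the call begins (left out, the last holds). The fingers move at their own pace and stop on an object; "squeeze" is the grip in N (left out, the last holds). Time passes only in rows, so rows that do not move let the fingers close. It gives the time, the measured TCP pose, the force, the opening and the grip force at its end, in the units of the state.
- env.get_state(): the state, without advancing time (a new reading comes with each control period).
- env.capture(name): name is "side" or "top" or "wrist"; returns a dict with "color" (420x560x3 uint8, red, green, blue), "depth" (420x560 float32, m along the optical axis (not along the pixel's ray), 0 where there is no reading), "vertical_fov" (degrees; the focal length in pixels is half the picture's height over the tangent of half this angle, whatever the lens; pixels are square), "cx", "cy" (the principal point, pixels), "rvec" (rotation vector, rad) and "tvec" (3), from world to camera coordinates, as OpenCV has them; the wrist camera has in their place "mount" (4x4, takes a point from camera to tool coordinates, whose origin is the TCP and whose axes are the flange's). Camera axes: x right, y down, z forward; pixel columns grow to the right and rows downward; lengths in m; the calibration is good to about 2 mm. A picture is of the moment at which its call begins: read the wrist's pose just before it.
- env.hand_in(): hands the job in; it is judged then, once.
The state is a dict: "t": time; "joint_positions": joint angles; "joint_vel": joint speeds; "effort": joint torques, N m; "eef_pos": TCP position; "tool_rot": TCP orientation; "contact_force": force on the tool from outside, world axes, zero at the start; "ft_torque": the same for the moment, N m; "grip_width": finger opening in m; "grasp_force": force on a finger pad.
Only numpy, scipy, OpenCV 4.12 (cv2) and the standard library are available. Lean on these libraries where they do the work, as an engineer would, in place of code of your own. Each camera call takes 0.05 s, during which the arm holds its last target. There are 200 camera calls.

## Working session

There is one attempt and no reset: what is moved stays moved. The work goes in short steps, Python scripts to look and compute and a tool call to move; the robot and the scene stay as the last step left them, time stands still between calls to the robot, and variables do not carry over. Pictures are saved under pics/ and viewed, at most 10 in all, crops included, and the job is handed in when it is done.

Besides the shell and the picture viewer there is one more tool, called by a JSON object that holds its "method" and its "body", one argument or row to a line. drive_tool: Moves the arm, as the interface text tells. Shifts and turns lie within -1 to 1; 1 stands for 0.025 m of shift or 0.1 rad of turn. Its arguments: {"type":"object","properties":{"targets":{"type":"array"},"jaw":{"type":"number"},"squeeze":{"type":"number"}},"required":["targets"]}

```bash
mkdir -p pics
cat > h.py <<'E'
import numpy as np, cv2
from plant import env
from scipy.spatial.transform import Rotation as R
def cap(n):
    s=env.get_state(); c=env.capture(n)
    c['f']=210/np.tan(np.radians(c['vertical_fov'])/2)
    if n=='wrist':
        T=np.eye(4);T[:3,:3]=R.from_quat(s['tool_rot']).as_matrix();T[:3,3]=s['eef_pos'];c['T']=T@c['mount']
    else:
        M=np.eye(4);M[:3,:3]=cv2.Rodrigues(np.array(c['rvec'],float))[0];M[:3,3]=np.ravel(c['tvec']);c['T']=np.linalg.inv(M)
    return c
def cloud(c):
    v,u=np.mgrid[:420,:560];d=c['depth']
    P=np.stack([(u-c['cx'])/c['f']*d,(v-c['cy'])/c['f']*d,d],-1)
    P=P@c['T'][:3,:3].T+c['T'][:3,3];P[d==0]=np.nan;return P
def ray(c,u,v,z):
    r=c['T'][:3,:3]@np.array([(u-c['cx'])/c['f'],(v-c['cy'])/c['f'],1]);o=c['T'][:3,3]
    return o+r*(z-o[2])/r[2]
E
python3 - <<'E'
from h import *
s=env.get_state();print({k:np.round(v,3) for k,v in s.items()})
ims=[]
for n in('top','side'):
    c=cap(n);np.savez(n,color=c['color'],P=cloud(c),T=c['T'],f=c['f'],cx=c['cx'],cy=c['cy']);cv2.imwrite(f'pics/{n}.png',c['color'][...,::-1]);print(n,c['T'].round(3),c['f'])
E
```

```text
{'t': np.float64(0.0), 'joint_positions': array([ 0.911,  0.313,  1.498,  0.   ,  1.331, -0.223]), 'joint_vel': array([-0.001,  0.   , -0.001,  0.001, -0.001,  0.001]), 'effort': array([ 0.0000e+00, -4.1228e+01, -2.5974e+01, -0.0000e+00,  4.0000e-03,
       -0.0000e+00]), 'eef_pos': array([0.222, 0.476, 0.25 ]), 'tool_rot': array([ 0.217,  0.976, -0.001, -0.   ]), 'contact_force': array([-0.007,  0.148, -0.098]), 'ft_torque': array([ 0.   ,  0.004, -0.031]), 'grasp_force': np.float64(0.0), 'grip_width': np.float64(0.085)}
top [[-0.104 -0.972  0.212  0.294]
 [-0.995  0.101 -0.025  0.127]
 [ 0.003 -0.214 -0.977  1.091]
 [ 0.     0.     0.     1.   ]] 400.5617386111705
side [[ 0.778 -0.4    0.484  0.027]
 [-0.628 -0.514  0.585 -0.456]
 [ 0.015 -0.759 -0.651  0.787]
 [ 0.     0.     0.     1.   ]] 407.1138955018344
```

View pics/top.png

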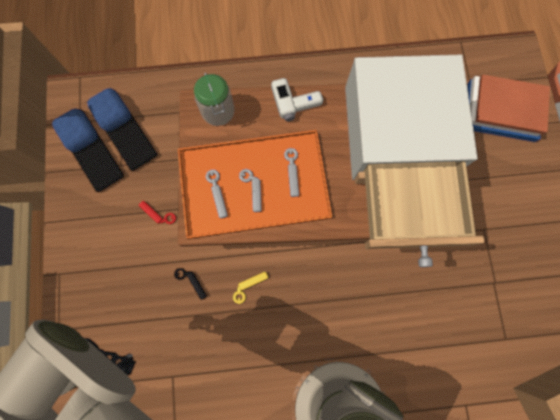

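View pics/side.png

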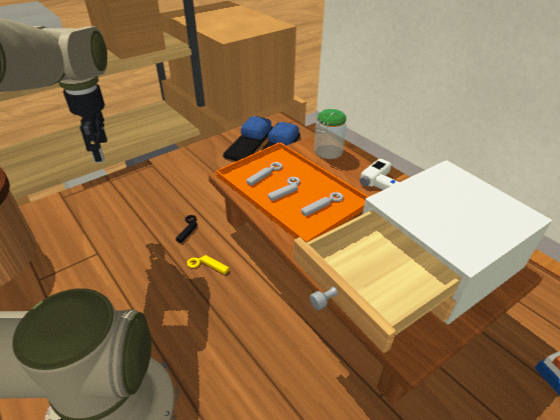

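The top view shows three openers. The middle one, with its handle at about (257,195) and its head kinked left to (245,175), is the bent one. The open drawer's interior spans about (370–470, 165–238).

Run:
```python
from h import *
for n in('top','side'):
    D=np.load(n+'.npz');P=D['P'];hsv=cv2.cvtColor(D['color'],cv2.COLOR_RGB2HSV)
    # tray region
    org=((hsv[...,0]<14)&(hsv[...,1]>200)&(hsv[...,2]>150)).astype(np.uint8)
    k,l,st,_=cv2.connectedComponentsWithStats(org);b=1+np.argmax(st[1:,4]);m=l==b
    cs,_=cv2.findContours(m.astype(np.uint8),cv2.RETR_EXTERNAL,cv2.CHAIN_APPROX_SIMPLE)
    hull=np.zeros(m.shape,np.uint8);cv2.fillPoly(hull,[cv2.convexHull(max(cs,key=cv2.contourArea))],1)
    print(n,'tray z',np.nanmedian(P[m][:,2]))
    g=((hull>0)&(hsv[...,1]<90)).astype(np.uint8)
    k,l,st,ce=cv2.connectedComponentsWithStats(g)
    for i in range(1,k):
        if st[i,4]<60: continue
        Q=P[l==i];print(ce[i].round(1),st[i,4],np.nanmedian(Q,0).round(3))
        # handle axis points
        ys,xs=np.where(l==i);r=cv2.minAreaRect(np.stack([xs,ys],1).astype(np.float32));print(r)
D=np.load('top.npz');P=D['P']
for u,v in[(420,170),(420,200),(420,230),(380,200),(460,200),(368,200),(472,200),(420,241),(366,238),(482,240),(425,260),(410,100),(355,170),(470,158),(257,185),(256,208),(245,175)]:
    print(u,v,P[v,u].round(3))
```

```text
top tray z 0.016287265562378916
side tray z 0.16944585985305338
[262.9 173.1] 262 [0.532 0.239 0.176]
((263.76129150390625, 172.5736846923828), (8.65526008605957, 38.46006774902344), 60.75117111206055)
[284.8 188.8] 301 [0.538 0.15  0.176]
((283.7000427246094, 187.9000244140625), (13.86362075805664, 34.435447692871094), 63.43495178222656)
[321.  203.3] 339 [0.569 0.057 0.175]
((321.6958923339844, 202.81065368652344), (10.440828323364258, 43.45859909057617), 66.19405364990234)
420 170 [ 0.532 -0.219  0.235]
420 200 [ 0.464 -0.207  0.235]
420 230 [ 0.398 -0.195  0.234]
380 200 [ 0.472 -0.118  0.238]
460 200 [ 0.454 -0.293  0.238]
368 200 [ 0.474 -0.091  0.244]
472 200 [ 0.495 -0.443  0.   ]
420 241 [ 0.37  -0.174  0.279]
366 238 [ 0.402 -0.095  0.155]
482 240 [ 0.359 -0.302  0.276]
425 260 [ 0.332 -0.18   0.271]
410 100 [ 0.676 -0.204  0.289]
355 170 [ 0.557 -0.082  0.203]
470 158 [ 0.532 -0.306  0.29 ]
257 185 [0.55  0.148 0.181]
256 208 [0.496 0.156 0.176]
245 175 [0.582 0.175 0.167]
```

{"method": "drive_tool", "body": {
  "targets": [
    [[0.7, -0.8, 0.2], 0.18],
    [[0.7, -0.8, 0.2], 0.18],
    [[0.7, -0.8, 0.2], 0.18],
    [[0.7, -0.8, 0.2], 0.18],
    [[0.7, -0.8, 0.2], 0.18],
    [[0.7, -0.8, 0.2], 0.18],
    [[0.7, -0.8, 0.2], 0.18],
    [[0.7, -0.8, 0.2], 0.18],
    [[0.7, -0.8, 0.2], 0.18],
    [[0.7, -0.8, 0.2], 0.18],
    [[0.7, -0.8, 0.2], 0.18],
    [[0.7, -0.8, 0.2], 0.18],
    [[0.7, -0.8, 0.2], 0.18],
    [[0.7, -0.8, 0.2], 0.18],
    [[0.7, -0.8, 0.2], 0.18],
    [[0.7, -0.8, 0.2], 0.18],
    [[0, 0, 0], 0],
    [[0, 0, 0], 0]
  ],
  "jaw": -1
}}

```text
t: 1.6
eef_pos: [0.5025, 0.155, 0.3298]
tool_rot: [0.075, 0.997, -0.0, -0.0]
contact_force: [-0.0, 0.5, -0.7]
grip_width: 0.0853
grasp_force: 0.0
```

Run:
```python
from h import *
c=cap('wrist');np.savez('w1',color=c['color'],P=cloud(c),T=c['T'],f=c['f'],cx=c['cx'],cy=c['cy'],depth=c['depth']);cv2.imwrite('pics/w1.png',c['color'][...,::-1]);print(c['T'].round(3))
```

```text
[[ 0.15   0.954  0.26   0.437]
 [ 0.989 -0.145 -0.039  0.165]
 [ 0.001  0.263 -0.965  0.454]
 [ 0.     0.     0.     1.   ]]
```

View pics/w1.png

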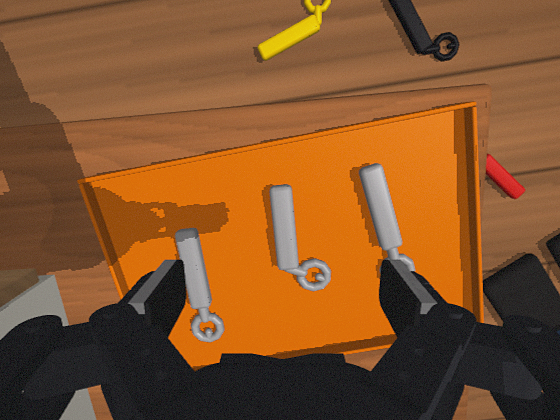

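The wrist view shows the bent opener in the middle. Its handle runs from about (281,186) to (288,268), and its ring is at (314,274).

Run:
```python
from h import *
D=dict(np.load('w1.npz'));P=D['P'];hsv=cv2.cvtColor(D['color'],cv2.COLOR_RGB2HSV)
g=(hsv[...,1]<70).astype(np.uint8);g[:,:255]=0;g[:,340:]=0;g[:170]=0;g[300:]=0
k,l,st,ce=cv2.connectedComponentsWithStats(g);i=1+np.argmax(st[1:,4]);m=(l==i)
print(st[i],'floor z',np.nanmedian(P[200:250,320:350,2]),'top z',np.nanpercentile(P[m][:,2],80))
h=m.copy();h[258:]=0
ys,xs=np.where(h);mid=[(v,(xs[ys==v].min()+xs[ys==v].max())/2) for v in range(195,256,10)]
Q=np.array([ray(D,u,v,.176) for v,u in mid]);print(Q.round(4));d=Q[-1]-Q[0];print('angle',np.arctan2(d[1],d[0]))
e0=ray(D,281,st[i,1],.176);print('tail',e0)
print('centre',e0+0.04*d/np.linalg.norm(d))
t=np.load('top.npz');
print('tool closing angle: R col y', R.from_quat(env.get_state()['tool_rot']).as_matrix()[:,1])
# drawer geometry from top cloud
T=t['P'];fl=(abs(T[...,2]-.235)<.004)&(T[...,1]<-.08)&(T[...,0]<.56)&(T[...,0]>.36)
c,_=cv2.findContours(fl.astype(np.uint8),cv2.RETR_EXTERNAL,cv2.CHAIN_APPROX_SIMPLE);c=max(c,key=cv2.contourArea)
print(cv2.minAreaRect(T[fl][:,:2].astype(np.float32)))
fp=(T[...,2]>.268)&(T[...,2]<.285)&(T[...,0]<.41)&(T[...,0]>.345)&(T[...,1]<-.05);q=T[fp];print(cv2.minAreaRect(q[:,:2].astype(np.float32)),len(q))
print('floor z',np.median(T[195:215,405:435,2]))
```

```text
[ 270  184   61  107 2544] floor z 0.1644685523114211 top z 0.17855703957103203
[[0.4987 0.1543 0.176 ]
 [0.5077 0.1538 0.176 ]
 [0.517  0.1533 0.176 ]
 [0.5263 0.1528 0.176 ]
 [0.5359 0.1523 0.176 ]
 [0.5456 0.1518 0.176 ]
 [0.5555 0.1512 0.176 ]]
angle -0.05439221473163252
tail [0.48904736 0.15622487 0.176     ]
centre [0.52898821 0.15405025 0.176     ]
tool closing angle: R col y [ 1.49049200e-01  9.88829779e-01 -5.96774527e-05]
((0.45739078521728516, -0.1852785050868988), (0.22103244066238403, 0.1909177452325821), 86.1900634765625)
((0.3883417844772339, -0.18905314803123474), (0.2335546612739563, 0.055624037981033325), 86.44036102294922) 1086
floor z nan
```

{"method": "drive_tool", "body": {
  "targets": [
    [[0.3, -0.02, -0.5], 0.2],
    [[0.3, -0.02, -0.7], 0.2],
    [[0.3, -0.02, -0.7], 0.2],
    [[0.3, -0.02, -0.7], 0.2],
    [[0, 0, -0.7], 0.1],
    [[0, 0, -0.7], 0],
    [[0, 0, -0.7], 0],
    [[0, 0, -0.6], 0],
    [[0, 0, -0.4], 0],
    [[0, 0, 0], 0],
    [[0, 0, 0], 0]
  ]
}}

```text
t: 2.57
eef_pos: [0.5318, 0.1542, 0.188]
tool_rot: [0.029, 1.0, 0.0, -0.0]
contact_force: [-0.7, -0.0, 0.4]
grip_width: 0.0854
grasp_force: 0.0
```

{"method": "drive_tool", "body": {
  "targets": [
    [[0, 0, 0], 0],
    [[0, 0, 0], 0],
    [[0, 0, 0], 0],
    [[0, 0, 0], 0],
    [[0, 0, 0], 0],
    [[0, 0, 0], 0],
    [[0, 0, 0], 0],
    [[0, 0, 0], 0],
    [[0, 0, 0], 0],
    [[0, 0, 0], 0]
  ],
  "jaw": 1,
  "squeeze": 60
}}

```text
t: 3.4
eef_pos: [0.5323, 0.1537, 0.1883]
tool_rot: [0.029, 1.0, 0.0, 0.0]
contact_force: [-1.0, 0.3, 6.1]
grip_width: 0.018
grasp_force: 59.9
```

{"method": "drive_tool", "body": {
  "targets": [
    [[0, 0, 0.4], 0],
    [[0, 0, 0.8], 0],
    [[0, 0, 1], 0],
    [[0, 0, 1], 0],
    [[0, 0, 1], 0],
    [[0, 0, 1], 0],
    [[0, 0, 1], 0],
    [[0, 0, 1], 0],
    [[0, 0, 0.8], 0],
    [[0, 0, 0], 0]
  ]
}}

```text
t: 4.23
eef_pos: [0.5325, 0.1538, 0.3921]
tool_rot: [0.029, 1.0, 0.0, 0.003]
contact_force: [0.2, -0.2, -0.7]
grip_width: 0.0182
grasp_force: 59.3
```

{"method": "drive_tool", "body": {
  "targets": [
    [[-0.1, -0.5, 0], 0],
    [[-0.25, -0.8, 0], 0],
    [[-0.25, -0.9, 0], 0],
    [[-0.25, -0.9, 0], 0],
    [[-0.25, -0.9, 0], 0],
    [[-0.25, -0.9, 0], 0],
    [[-0.25, -0.9, 0], 0],
    [[-0.25, -0.9, 0], 0],
    [[-0.25, -0.9, 0], 0],
    [[-0.25, -0.9, 0], 0],
    [[-0.25, -0.9, 0], 0],
    [[-0.25, -0.9, 0], 0],
    [[-0.25, -0.9, 0], 0],
    [[-0.25, -0.9, 0], 0],
    [[-0.25, -0.9, 0], 0],
    [[-0.25, -0.8, 0], 0],
    [[-0.1, -0.5, 0], 0],
    [[0, 0, 0], 0],
    [[0, 0, 0], 0]
  ]
}}

```text
t: 5.82
eef_pos: [0.4331, -0.2039, 0.3871]
tool_rot: [0.03, 1.0, 0.001, -0.001]
contact_force: [0.2, 1.1, -1.5]
grip_width: 0.018
grasp_force: 59.2
```

Run:
```python
from h import *
c=cap('wrist');P=cloud(c);np.savez('w2',color=c['color'],P=P,T=c['T'],f=c['f'],cx=c['cx'],cy=c['cy']);cv2.imwrite('pics/w2.png',c['color'][...,::-1]);print(c['T'].round(3))
print('depth grid x,y,z')
for v in range(10,420,40): print(v,[tuple(P[v,u].round(3)) for u in range(20,560,65)])
```

```text
[[ 0.059  0.963  0.263  0.367]
 [ 0.998 -0.058 -0.014 -0.2  ]
 [ 0.002  0.263 -0.965  0.511]
 [ 0.     0.     0.     1.   ]]
depth grid x,y,z
10 [(np.float64(0.196), np.float64(-0.555), np.float64(-0.0)), (np.float64(0.202), np.float64(-0.464), np.float64(0.001)), (np.float64(0.207), np.float64(-0.374), np.float64(-0.0)), (np.float64(0.212), np.float64(-0.284), np.float64(-0.0)), (np.float64(0.218), np.float64(-0.193), np.float64(0.002)), (np.float64(0.224), np.float64(-0.103), np.float64(0.003)), (np.float64(0.228), np.float64(-0.012), np.float64(0.001)), (np.float64(0.234), np.float64(0.079), np.float64(0.001)), (np.float64(0.239), np.float64(0.169), np.float64(0.002))]
50 [(np.float64(0.247), np.float64(-0.568), np.float64(0.002)), (np.float64(0.252), np.float64(-0.475), np.float64(0.001)), (np.float64(0.258), np.float64(-0.383), np.float64(-0.0)), (np.float64(0.263), np.float64(-0.289), np.float64(0.001)), (np.float64(0.269), np.float64(-0.196), np.float64(0.001)), (np.float64(0.274), np.float64(-0.103), np.float64(0.001)), (np.float64(0.28), np.float64(-0.009), np.float64(-0.0))
[... 4283 characters left out ...]
p.float64(-0.165), np.float64(0.428)), (np.float64(0.425), np.float64(-0.159), np.float64(0.449)), (np.float64(0.697), np.float64(0.115), np.float64(0.161))]
410 [(np.float64(0.419), np.float64(-0.255), np.float64(0.459)), (np.float64(0.426), np.float64(-0.248), np.float64(0.453)), (np.float64(0.421), np.float64(-0.23), np.float64(0.459)), (np.float64(0.412), np.float64(-0.214), np.float64(0.468)), (np.float64(0.422), np.float64(-0.204), np.float64(0.459)), (np.float64(0.415), np.float64(-0.192), np.float64(0.467)), (np.float64(0.424), np.float64(-0.178), np.float64(0.459)), (np.float64(0.432), np.float64(-0.16), np.float64(0.453)), (np.float64(0.426), np.float64(-0.152), np.float64(0.459))]
```

View pics/w2.png

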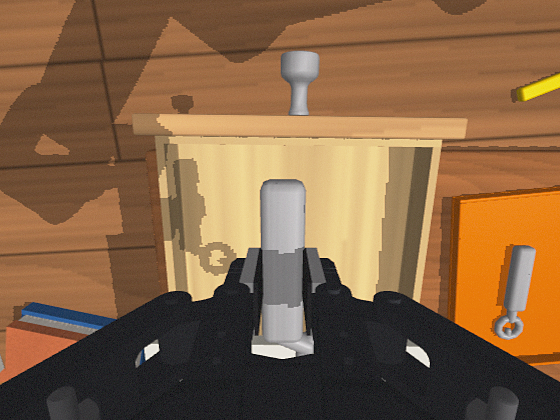

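The opener is held level above the drawer. Its tail is at (283,182), clear of the front panel's inner edge at about row 137.

{"method": "drive_tool", "body": {
  "targets": [
    [[0.1, 0.15, -0.4], 0],
    [[0.1, 0.15, -0.6], 0],
    [[0, 0, -0.8], 0],
    [[0, 0, -0.8], 0],
    [[0, 0, -0.8], 0],
    [[0, 0, -0.7], 0],
    [[0, 0, -0.4], 0],
    [[0, 0, -0.3], 0],
    [[0, 0, -0.15], 0],
    [[0, 0, 0], 0],
    [[0, 0, 0], 0],
    [[0, 0, 0], 0]
  ]
}}

```text
t: 6.87
eef_pos: [0.4386, -0.1964, 0.2648]
tool_rot: [0.029, 1.0, -0.0, 0.001]
contact_force: [0.1, -0.1, -1.1]
grip_width: 0.0178
grasp_force: 59.2
```

{"method": "drive_tool", "body": {
  "targets": [
    [[0, 0, -0.1], 0],
    [[0, 0, -0.08], 0],
    [[0, 0, 0], 0],
    [[0, 0, 0], 0]
  ]
}}

```text
t: 7.2
eef_pos: [0.4383, -0.1963, 0.2595]
tool_rot: [0.029, 1.0, 0.0, -0.0]
contact_force: [-0.3, -0.7, -1.1]
grip_width: 0.0183
grasp_force: 59.2
```

{"method": "drive_tool", "body": {
  "targets": [
    [[0, 0, 0], 0],
    [[0, 0, 0], 0],
    [[0, 0, 0], 0],
    [[0, 0, 0], 0],
    [[0, 0, 0], 0],
    [[0, 0, 0], 0],
    [[0, 0, 0], 0],
    [[0, 0, 0], 0]
  ],
  "jaw": -0.2
}}

```text
t: 7.87
eef_pos: [0.4384, -0.1963, 0.2596]
tool_rot: [0.029, 1.0, -0.0, 0.0]
contact_force: [-0.1, -0.8, 0.0]
grip_width: 0.0512
grasp_force: 0.0
```

{"method": "drive_tool", "body": {
  "targets": [
    [[0, 0, 0.3], 0],
    [[0, 0, 0.6], 0],
    [[0, 0, 0.8], 0],
    [[0, 0, 0.8], 0],
    [[0, 0, 0.8], 0],
    [[0, 0, 0.8], 0],
    [[0, 0, 0.6], 0],
    [[0, 0, 0.4], 0],
    [[0, 0, 0], 0],
    [[0, 0, 0], 0],
    [[0, 0, 0], 0],
    [[0, 0, 0], 0]
  ]
}}

```text
t: 8.87
eef_pos: [0.4382, -0.1962, 0.3861]
tool_rot: [0.029, 1.0, 0.001, -0.001]
contact_force: [-1.1, 0.3, -0.3]
grip_width: 0.0512
grasp_force: 0.0
```

Run:
```python
from h import *
c=cap('wrist');P=cloud(c);cv2.imwrite('pics/w3.png',c['color'][...,::-1])
c=cap('side');cv2.imwrite('pics/s3.png',c['color'][...,::-1])
np.save('w3P',P)
```

```text
(no output)
```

View pics/w3.png

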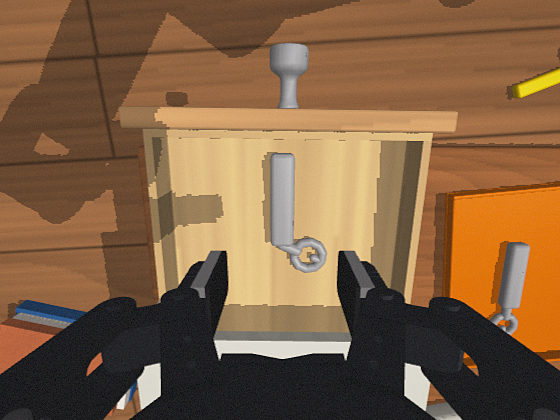

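View pics/s3.png

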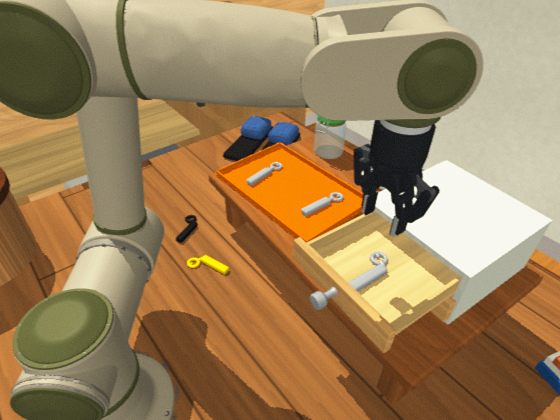

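The wrist view shows the bent opener lying flat in the drawer, with its handle at about (283,200) and its ring at (307,254). The side view shows both straight openers still in their places, and the arm is clear of everything.

```bash
python3 -c "
from plant import env
print(env.hand_in())"
```

```text
the job is handed in; nothing more can be done
None
```

The bent opener lies flat in the open top drawer, both straight openers are still in place in the tray, and I handed the job in at about 9 s (the judge gave no verdict).

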